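Raise the bottle riser to its next hole and load it

ROBOT

A 6-joint arm with a two-finger parallel gripper is mounted at the origin on a cart in front of the work surface, level with it; the furniture and walls round the work are solid. World frame = base frame: x ahead of the robot, y to its left, z up, the work surface at z = 0. Lengths are in m, angles in rad, forces in N, time in s.
With the tool pointing down it reaches from about 0.375 to 0.925 m from the base axis. Payload 5.7 kg.
Tool frame: the origin (TCP) lies on the centre line of the jaws, within the pads' length; the fingertips stand 8 mm ahead of it and the grasp point (between the pads) lies 11 mm behind it; z points along the fingers, y is the line along which they close (so a half turn about z gives the same grasp; the last joint's range is limited). The gripper opens to 88 mm and grips with 3 to 60 N. Pads are 20 mm wide; open, the fingers measure 115 mm over their backs; the gripper's body (75 mm by 178 mm) begins 61 mm behind the grasp point.
Start: joints at [-1.215, 0.359, 1.51, -0, 1.272, -0.115], TCP at [0.272, -0.535, 0.231] pointing down, gripper open.
Joint ranges: [-2.97, 2.97], [-1.01, 2.36], [0.21, 2.38], [-0.96, 4.11], [0.2, 2.71], [-2.98, 2.98]. Speed limits (rad/s): [2.39, 2.39, 3.14, 3.14, 3.14, 3.14].

INTERFACE

Orientations are given as a unit quaternion [w, x, y, z].
In Python, from bench import readout, vision, workorder gives the robot as it stands.
- The arm moves only by the tool carry_out, never from a script. Its argument "steps" is a list of rows, each a list of 3 entries, a list of its own where there are three numbers: the opening, from -1 (shut) to 1 (fully open), then the shift along the world's x, y, z each as a share of 1 m, from -1 to 1, then the turn, a rotation vector about the world's x, y, z each as a share of 90 degrees, from -1 to 1. A call has 1 to 20 rows; each row is the pose to reach, as a shift and turn from the pose commanded when the call began; what a row does not reach only later rows make up. A row lasts 1/10 s, in which the tool goes at most 50 mm and 8.59 degrees, less where a joint would pass 70% of its speed; a pose out of reach is approached as far as the arm can. A call with a number of a shift or a turn outside -1 to 1 is refused whole. A call with a gripper value outside its range is refused whole. The fingers move at their own pace and stop on an object; "force" is the grip in N (left out, the last holds). Time passes only in rows, so rows that repeat a pose let the fingers close. It gives the time, the measured TCP pose, the force, the opening and the grip force at its end, in the units of the state.
- readout.get_state(): the state, without advancing time (a new reading comes with each control period).
- vision.camera(name): name is "scene" or "top"; returns the picture (400x640x3 uint8, red, green, blue); there is no depth.
- vision.calibration(name): a dict with "fovy" (degrees; the focal length in pixels is half the picture's height over the tangent of half this angle, whatever the lens; pixels are square), "cx", "cy" (the principal point, pixels), "origin" and "attitude" of the camera in the world. Camera axes: x right, y up, looking along -z (the intrinsics and any distortion apply to the point x, -y, -z); pixel columns grow to the right and rows downward; lengths in m; the calibration is good to about 2 mm. A picture is of the moment at which its call begins. calibration takes no time and is no camera call.
- workorder.close_job(): hands the job in; it is judged then, once.
The state is a dict: "time": time; "q": joint angles; "joint_vel": joint speeds; "effort": joint torques, N m; "eef_pos": TCP position; "orientation": TCP orientation; "contact_force": force on the tool from outside, world axes, zero at the start; "moment": the same for the moment, N m; "opening": finger opening in m; "grasp_force": force on a finger pad.
Only numpy, scipy, OpenCV 4.12 (cv2) and the standard library are available. Lean on these libraries where they do the work, as an engineer would, in place of code of your own. Each camera call takes 0.05 s, during which the arm holds its last target. There are 200 camera calls.

TASK

The bottle riser on the bench has been let down: its button now sits hidden between the two holes of the tube. Pull its round head gently straight up until the sprung button inside pops out through the next hole of the tube (the upper of the two), stop there without straining the button, and let go so that the head stays up by itself. Then stand the silver-capped bottle upright in the dish of the raised head and leave it there; leave the red-capped bottle where it stands.

Things in the scene. Friction and masses are not known exactly. Their poses are not given: they have to be found in the camera images.
- stand: bottle riser, screwed to the bench: grey base plate 110x110x12 mm with an upright square aluminium tube (34x34 mm, top end 140 mm above the bench) with two round 12 mm holes in its front face, centres 28 and 90 mm above the bench. Origin: centre of the base's underside; z up; the holes face its -x.
- post: square 26 mm steel post sliding upright in the tube; origin: centre of its lower end, 15 mm above the stand's when fully down (as at the start). Its sprung button (8 mm) is hidden by the tube wall at an unknown height between the two holes: the upper hole is met after 12 to 52 mm of lift. There it jumps out and locks the post both ways (2 mm play). Not locked, the post sinks when let go.
- head: round white head on the post, 62 mm diameter, 21 mm high, with a shallow dish in its top (50 mm inside diameter, 5 mm deep); origin: centre of its underside, 160 mm above the bench when fully down. It sits on a rubber buffer that gives 1 mm per 4 N, so once the post is locked a further pull grows by 4 N per mm.
- head_grip (a point): centre of the head, half-way up its side (10.5 mm above its underside); grip it across the diameter from above, in any direction. Lifting takes about 5 N (weight and friction) until the button locks; more than 20 N on the button (a pull of about 25 N on the head) strains it.
- dish (a point): centre of the dish's floor, 16 mm above the head's underside; the rim is 5 mm higher
- silver_mid (a point): centre (half-way up, 35 mm above its foot) of the white bottle with the silver-grey cap, 42 mm diameter, 70 mm high, 0.08 to 0.15 kg; the straight body reaches up to 43 mm, the cap is 30 mm in diameter
- red_mid (a point): centre (31 mm above its foot) of the small loose white bottle with the red cap, 36 mm diameter, 62 mm high: leave it alone
Mind the look-alikes: they are no part of the job. What is shaped like the stand but yellow is not meant.

How it is judged:
By the outcome, as a careful person would: the job done as asked, in the order asked, and still so for the second after the job is handed in, with the robot touching nothing.
It also fails if it takes over 53 s, if anything falls off the work surface, if the arm or the gripper's body presses on something with over 40 N, if the wrist force passes 120 N, or if a joint passes its speed limit or range.

## Working session

There is one attempt and no reset: what is moved stays moved. The work goes in short steps, Python scripts to look and compute and a tool call to move; the robot and the scene stay as the last step left them, time stands still between calls to the robot, and variables do not carry over. Pictures are saved under pics/ and viewed, at most 10 in all, crops included, and the job is handed in when it is done.

Besides the shell and the picture viewer there is one more tool, called as name(argument=value, ...), one argument or row to a line, values as JSON. carry_out: Moves the arm, as the interface text tells. Its arguments: {"type":"object","properties":{"steps":{"type":"array","items":{"type":"array"}},"force":{"type":"number"}},"required":["steps"]}

```bash
mkdir -p pics
python3 - <<'E'
from bench import readout, vision
import cv2,json
for n in("scene","top"):
    cv2.imwrite(f"pics/{n}0.png",vision.camera(n)[:,:,::-1]); print(n,vision.calibration(n))
print(readout.get_state())
E
```

```text
scene {'fovy': 42.25295975351578, 'cx': 319.4735567936318, 'cy': 200.92750960404405, 'origin': array([-0.28066517, -0.84678679,  0.82756812]), 'attitude': array([ 0.8160136 ,  0.42524229, -0.18555457, -0.34476123])}
top {'fovy': 57.46150501522176, 'cx': 315.08138478632975, 'cy': 193.29060374576125, 'origin': array([ 0.34453865, -0.1108341 ,  0.95391483]), 'attitude': array([ 0.70964987,  0.04708071, -0.07899456, -0.69852725])}
{'time': 0.1, 'q': array([-1.21508754e+00,  3.59415149e-01,  1.51132386e+00, -2.89265896e-05,
        1.27247759e+00, -1.15076968e-01]), 'joint_vel': array([ 0.00241575,  0.00015865, -0.00390866, -0.00045209,  0.00235556,
        0.00057403]), 'effort': array([-1.60007683e-03, -5.16368115e+01, -2.71405184e+01,  6.74661133e-02,
        2.77505990e-02, -3.80848394e-05]), 'eef_pos': array([ 0.27193648, -0.53415922,  0.22990438]), 'orientation': array([-8.04440540e-04,  9.72421473e-01,  2.33229113e-01, -1.11178408e-04]), 'contact_force': array([-0.43813945,  0.63479605,  0.08457134]), 'moment': array([0.02276047, 0.02907881, 0.02833489]), 'grasp_force': 0.0, 'opening': 0.08795815229884965}
```

View pics/scene0.png

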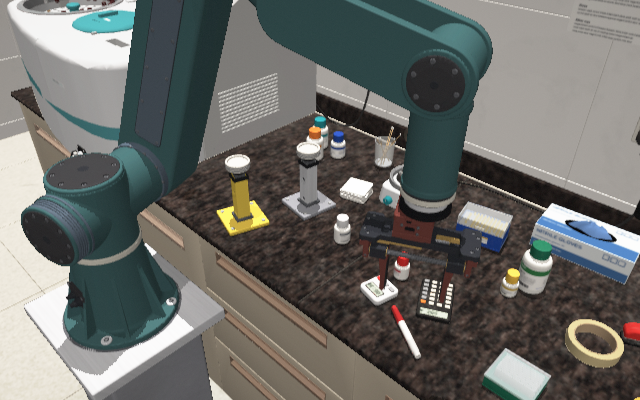

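View pics/top0.png

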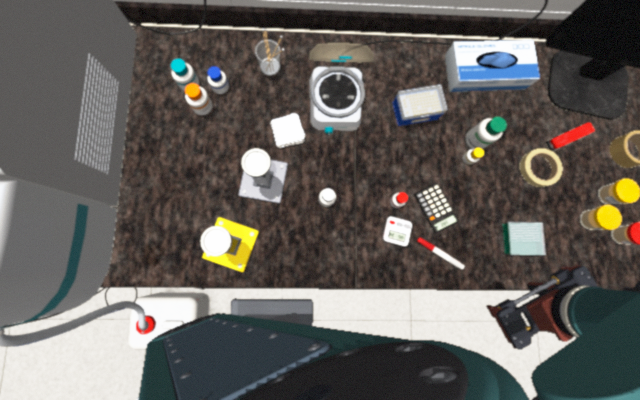

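The scene picture shows the stand's head at about (308,149) and the silver-capped bottle at (342,229). In the top picture they are at (256,162) and (328,197). The yellow stand is a decoy. Next I'll segment and triangulate.

```bash
cat > h.py <<'E'
import numpy as np,cv2
from bench import vision,readout
from scipy.spatial.transform import Rotation as R
def ray(n,u,v):
    c=vision.calibration(n); f=200/np.tan(np.radians(c["fovy"])/2)
    d=np.array([(u-c["cx"])/f,-(v-c["cy"])/f,-1]); w,x,y,z=c["attitude"]
    return np.array(c["origin"]),R.from_quat([x,y,z,w]).apply(d)
def plane(n,u,v,z):
    o,d=ray(n,u,v); return o+d*(z-o[2])/d[2]
def tri(p,q):
    a,d=ray("scene",*p); b,e=ray("top",*q)
    s=np.linalg.lstsq(np.c_[d,-e],b-a,rcond=None)[0]; P,Q=a+d*s[0],b+e*s[1]
    return (P+Q)/2,np.linalg.norm(P-Q)
E
python3 - <<'E'
from h import *
print(tri((308,148),(256,162)),plane("top",256,162,.181),plane("scene",308,148,.181))
print(tri((343,220),(328,197)),plane("top",328,197,.07),plane("scene",343,218,.07))
for n,b in(("top",(215,130,355,230)),("scene",(270,125,370,255))):
    im=cv2.imread(f"pics/{n}0.png"); x0,y0,x1,y1=b; c=im[y0:y1,x0:x1]
    m=((c.min(2)>150)*255).astype('uint8')
    for k in cv2.findContours(m,0,2)[0]:
        if cv2.contourArea(k)>60: print(n,np.add(cv2.boundingRect(k),[x0,y0,0,0]),[np.add(cv2.minEnclosingCircle(k)[0],(x0,y0)),cv2.minEnclosingCircle(k)[1]])
    cv2.imwrite(f"pics/c_{n}.png",cv2.resize(c,None,fx=4,fy=4))
a=cv2.imread("pics/c_top.png");b=cv2.imread("pics/c_scene.png")
h=520;a=cv2.resize(a,(400,400*100//140));b=cv2.resize(b,(400,520));o=np.zeros((520,800,3),'uint8');o[:a.shape[0],:400]=a;o[:,400:]=b
cv2.imwrite("pics/c.png",o)
E
```

```text
(array([ 0.5508429 , -0.01509101,  0.17895067]), np.float64(0.0015008010107850015)) [ 0.55088062 -0.01582228  0.181     ] [ 0.54754231 -0.01734439  0.181     ]
(array([ 0.49880289, -0.18407204,  0.06297355]), np.float64(0.004632424848133815)) [ 0.49583543 -0.18194892  0.07      ] [ 0.4998498  -0.18585996  0.07      ]
top [319 188  17  17] [array([326.86363983, 196.13636017]), 8.412257194519043]
top [239 148  48  55] [array([263., 176.]), 30.016761779785156]
top [273 130  32  18] [array([288.21621704, 134.75675678]), 15.94249439239502]
scene [334 223  16  20] [array([341.84693909, 231.9897995 ]), 10.724053382873535]
scene [337 214  12  12] [array([342.38764191, 218.99438477]), 6.163947105407715]
scene [282 192  29  26] [array([296. , 206.5]), 15.88248062133789]
scene [317 191  18  21] [array([323.03516769, 200.72324371]), 11.444080352783203]
scene [340 177  30  26] [array([354.75984192, 188.62795258]), 15.70716381072998]
scene [297 136  30  18] [array([311.36792374, 145.95282936]), 14.92715072631836]
```

View pics/c.png

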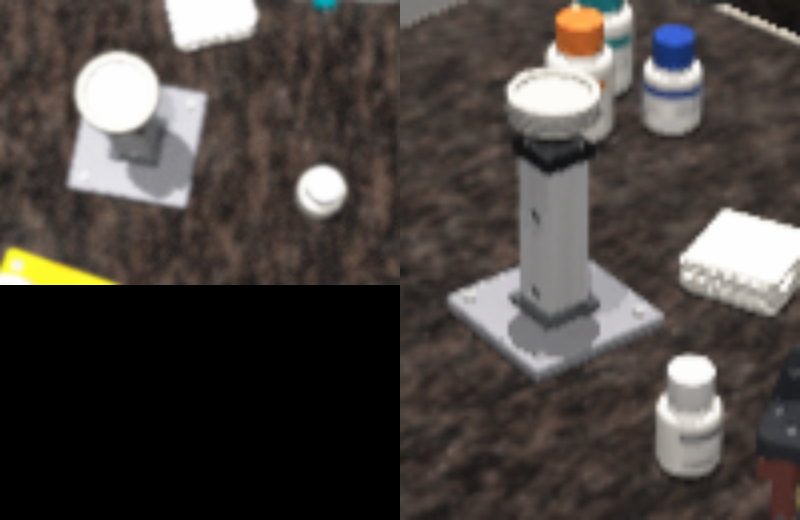

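The crops show the head's rim centred at top (256,162) and scene (308,148). The silver bottle's cap centre is at top (328,195) and scene (343,217). The holes face the scene camera, at about scene (303,178) and (303,198). I'll go above the head.

carry_out(
  steps=[
    [1,[0.02,0.04,0.05],[0,0,0]],
    [1,[0.278,0.519,0.05],[0,0,0]],
    [1,[0.278,0.519,0.05],[0,0,0]],
    [1,[0.278,0.519,0.05],[0,0,0]],
    [1,[0.278,0.519,0.05],[0,0,0]],
    [1,[0.278,0.519,0.05],[0,0,0]],
    [1,[0.278,0.519,0.05],[0,0,0]],
    [1,[0.278,0.519,0.05],[0,0,0]],
    [1,[0.278,0.519,0.05],[0,0,0]],
    [1,[0.278,0.519,0.05],[0,0,0]],
    [1,[0.278,0.519,0.05],[0,0,0]],
    [1,[0.278,0.519,0.05],[0,0,0]],
    [1,[0.278,0.519,0.05],[0,0,0]],
    [1,[0.278,0.519,0.05],[0,0,0]],
    [1,[0.278,0.519,0.05],[0,0,0]],
    [1,[0.278,0.519,0.05],[0,0,0]],
  ],
  force=12,
)

```text
time: 1.7
eef_pos: [0.5493, -0.0172, 0.2804]
orientation: [0.0, 0.973, 0.232, -0.0]
contact_force: [-0.2, 0.4, -0.3]
opening: 0.0878
grasp_force: 0.0
```

Run:
```python
from h import *
print("headT",plane("top",256,162.2,.181),"headS",plane("scene",308.3,148,.181))
print("capT",plane("top",327.7,194.8,.07),"capS",plane("scene",342.8,216.8,.07),tri((342.8,216.8),(327.7,194.8)))
print("yellow",plane("top",215,240,.181),"card",plane("top",287,130,.02),"box",plane("top",110,250,.0))
cv2.imwrite("pics/s1.png",cv2.resize(vision.camera("scene")[100:250,220:420,::-1],None,fx=4,fy=4)) 
print(readout.get_state()["eef_pos"],readout.get_state()["contact_force"])
```

```text
headT [ 0.55043269 -0.01584029  0.181     ] headS [ 0.5480869  -0.01789084  0.181     ]
capT [ 0.5013251  -0.18117755  0.07      ] capS [ 0.50320282 -0.18220571  0.07      ] (array([ 0.5020776 , -0.18185092,  0.07017549]), np.float64(0.0020497213411509257))
yellow [0.38151405 0.06214863 0.181     ] card [ 0.68422627 -0.07492257  0.02      ] box [0.36147284 0.36293144 0.        ]
[ 0.54942398 -0.01721471  0.28054098] [-0.74750875 -0.34807122  0.05895836]
```

View pics/s1.png

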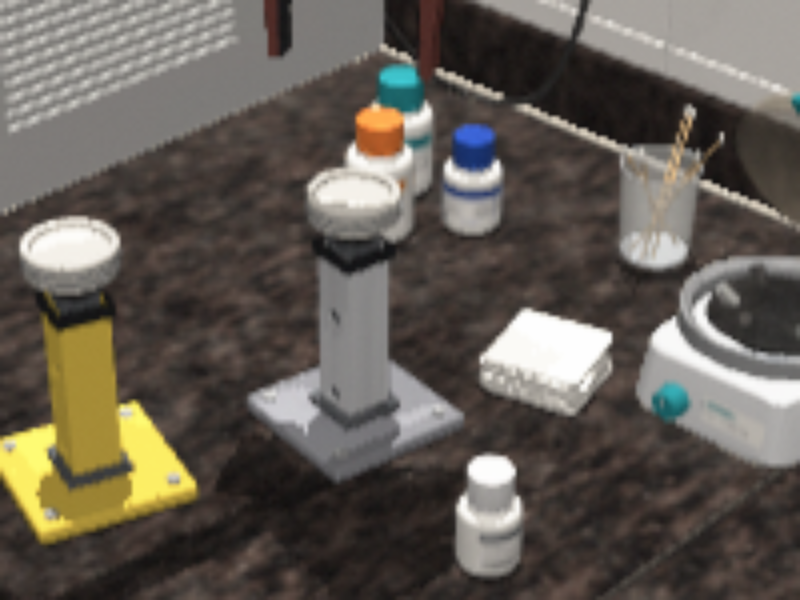

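The two fingertips, at about (278,50) and (430,70) in the crop, straddle the head at (353,195). The holes are dark with no button showing. I'll descend and close gently.

carry_out(
  steps=[
    [1,[0,0,-0.045],[0,0,0]],
    [1,[0,0,-0.09],[0,0,0]],
    [1,[0,0,-0.12],[0,0,0]],
    [1,[0,0,-0.12],[0,0,0]],
    [0,[0,0,-0.12],[0,0,0]],
    [0,[0,0,-0.12],[0,0,0]],
    [0,[0,0,-0.12],[0,0,0]],
    [0,[0,0,-0.12],[0,0,0]],
    [0,[0,0,-0.12],[0,0,0]],
  ],
  force=15,
)

```text
time: 2.65
eef_pos: [0.5509, -0.0151, 0.1619]
orientation: [-0.0, 0.972, 0.233, 0.001]
contact_force: [-0.5, 4.2, 3.1]
opening: 0.0621
grasp_force: 15.0
```

carry_out(
  steps=[
    [0,[0.001,0.002,0.002],[0,0,0]],
    [0,[0.001,0.002,0.005],[0,0,0]],
    [0,[0.001,0.002,0.008],[0,0,0]],
    [0,[0.001,0.002,0.01],[0,0,0]],
    [0,[0.001,0.002,0.01],[0,0,0]],
  ],
)

```text
time: 3.15
eef_pos: [0.5509, -0.0148, 0.1703]
orientation: [0.001, 0.972, 0.233, -0.001]
contact_force: [1.5, -5.0, -6.1]
opening: 0.0622
grasp_force: 15.0
```

carry_out(
  steps=[
    [0,[0,-0.001,0.001],[0,0,0]],
    [0,[0,-0.001,0.002],[0,0,0]],
    [0,[0,-0.001,0.003],[0,0,0]],
    [0,[0,-0.001,0.003],[0,0,0]],
  ],
)

```text
time: 3.55
eef_pos: [0.5509, -0.0149, 0.1736]
orientation: [0.0, 0.972, 0.233, -0.0]
contact_force: [0.4, -3.4, -5.6]
opening: 0.0619
grasp_force: 15.0
```

carry_out(
  steps=[
    [0,[0,0,0.001],[0,0,0]],
    [0,[0,0,0.002],[0,0,0]],
    [0,[0,0,0.002],[0,0,0]],
  ],
)

```text
time: 3.85
eef_pos: [0.5509, -0.0148, 0.1757]
orientation: [0.0, 0.972, 0.233, -0.0]
contact_force: [-0.4, -4.7, -6.2]
opening: 0.0619
grasp_force: 15.0
```

carry_out(
  steps=[
    [0,[0,-0.001,0.001],[0,0,0]],
    [0,[0,-0.001,0.002],[0,0,0]],
    [0,[0,-0.001,0.003],[0,0,0]],
    [0,[0,-0.001,0.003],[0,0,0]],
  ],
)

```text
time: 4.25
eef_pos: [0.5509, -0.015, 0.1787]
orientation: [-0.001, 0.972, 0.233, -0.0]
contact_force: [-0.0, 1.6, -5.6]
opening: 0.062
grasp_force: 15.0
```

carry_out(
  steps=[
    [0,[0,0,0.001],[0,0,0]],
    [0,[0,0,0.002],[0,0,0]],
    [0,[0,0,0.003],[0,0,0]],
    [0,[0,0,0.003],[0,0,0]],
  ],
)

```text
time: 4.65
eef_pos: [0.5509, -0.0152, 0.1817]
orientation: [-0.001, 0.972, 0.233, -0.0]
contact_force: [-0.9, 4.1, -5.6]
opening: 0.0624
grasp_force: 15.0
```

carry_out(
  steps=[
    [0,[0,0,0.001],[0,0,0]],
    [0,[0,0,0.002],[0,0,0]],
    [0,[0,0,0.003],[0,0,0]],
    [0,[0,0,0.003],[0,0,0]],
  ],
)

```text
time: 5.05
eef_pos: [0.5509, -0.0152, 0.1849]
orientation: [-0.001, 0.972, 0.233, -0.0]
contact_force: [-1.4, 5.2, -4.0]
opening: 0.0618
grasp_force: 15.0
```

carry_out(
  steps=[
    [0,[0,0.0005,0.001],[0,0,0]],
    [0,[0,0.0005,0.002],[0,0,0]],
    [0,[0,0.0005,0.003],[0,0,0]],
    [0,[0,0.0005,0.003],[0,0,0]],
  ],
)

```text
time: 5.45
eef_pos: [0.5509, -0.0152, 0.1875]
orientation: [-0.0, 0.972, 0.233, -0.0]
contact_force: [-1.3, 3.8, -7.7]
opening: 0.062
grasp_force: 15.0
```

carry_out(
  steps=[
    [0,[0,0,0.001],[0,0,0]],
    [0,[0,0,0.0015],[0,0,0]],
    [0,[0,0,0.0015],[0,0,0]],
  ],
)

```text
time: 5.75
eef_pos: [0.5509, -0.0151, 0.1887]
orientation: [-0.0, 0.972, 0.233, -0.0]
contact_force: [-0.3, 4.0, -11.6]
opening: 0.062
grasp_force: 15.0
```

The pull has grown past 11 N, so the button has probably locked. I'll look at the upper hole.

Run:
```python
from h import *
cv2.imwrite("pics/s2.png",cv2.resize(vision.camera("scene")[125:215,270:350,::-1],None,fx=6,fy=6)) 
s=readout.get_state();print(s["eef_pos"],s["contact_force"])
```

```text
[ 0.5508747  -0.0151353   0.18867036] [ -1.06761489   4.48341586 -11.22448962]
```

View pics/s2.png

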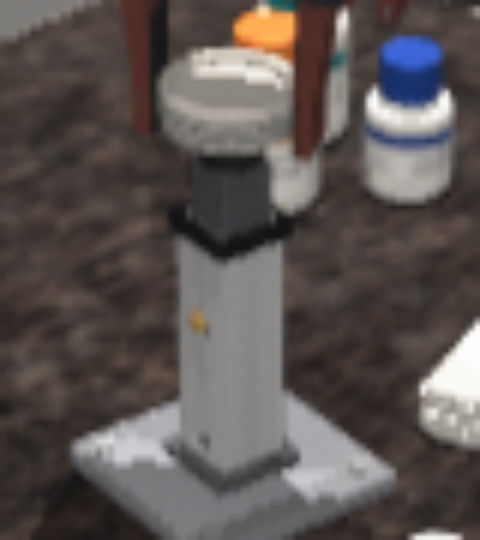

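The button shows orange in the upper hole at (198,320), so the post is locked. I'll relax the pull, open and go up.

carry_out(
  steps=[
    [0,[0,0,-0.001],[0,0,0]],
    [0,[0,0,-0.002],[0,0,0]],
    [0,[0,0,-0.002],[0,0,0]],
    [0.6,[0,0,-0.002],[0,0,0]],
    [1,[0,0,-0.002],[0,0,0]],
    [1,[0,0,-0.002],[0,0,0]],
    [1,[0,0,-0.002],[0,0,0]],
    [1,[0,0,0.03],[0,0,0]],
    [1,[0,0,0.07],[0,0,0]],
    [1,[0,0,0.09],[0,0,0]],
    [1,[0,0,0.09],[0,0,0]],
  ],
)

```text
time: 6.9
eef_pos: [0.5537, -0.0158, 0.2829]
orientation: [0.002, 0.972, 0.233, 0.004]
contact_force: [-1.1, -0.3, 0.4]
opening: 0.0881
grasp_force: 0.0
```

carry_out(
  steps=[
    [1,[-0.049,-0.166,0],[0,0,0]],
    [1,[-0.049,-0.166,0],[0,0,0]],
    [1,[-0.049,-0.166,0],[0,0,0]],
    [1,[-0.049,-0.166,0],[0,0,0]],
    [1,[-0.049,-0.166,-0.05],[0,0,0]],
    [1,[-0.049,-0.166,-0.1],[0,0,0]],
    [1,[-0.049,-0.166,-0.15],[0,0,0]],
    [1,[-0.049,-0.166,-0.16],[0,0,0]],
    [1,[-0.049,-0.166,-0.16],[0,0,0]],
    [1,[-0.049,-0.166,-0.16],[0,0,0]],
  ],
)

```text
time: 7.9
eef_pos: [0.5033, -0.1817, 0.1205]
orientation: [0.001, 0.972, 0.233, 0.001]
contact_force: [-0.3, 0.4, -0.1]
opening: 0.0879
grasp_force: 0.0
```

Run:
```python
from h import *
cv2.imwrite("pics/s3.png",cv2.resize(vision.camera("scene")[110:260,270:420,::-1],None,fx=4,fy=4)) 
s=readout.get_state();print(s["eef_pos"],s["contact_force"])
```

```text
[ 0.50389361 -0.18198312  0.12115252] [-0.07643274  0.16908851  0.34319294]
```

View pics/s3.png

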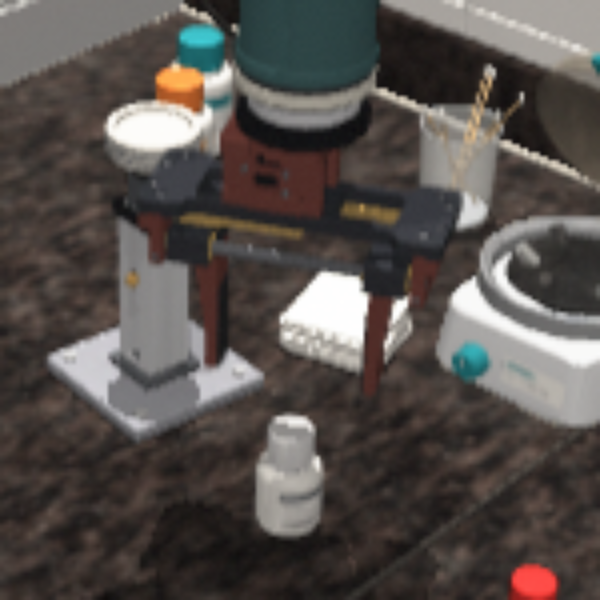

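The head stays up with the button out at about (132,278), and the gripper hovers over the bottle at (290,475). I'll descend and grip.

carry_out(
  steps=[
    [1,[-0.001,0,-0.045],[0,0,0]],
    [1,[-0.001,0,-0.085],[0,0,0]],
    [1,[-0.001,0,-0.102],[0,0,0]],
    [1,[-0.001,0,-0.102],[0,0,0]],
    [1,[-0.001,0,-0.102],[0,0,0]],
    [-0.5,[-0.001,0,-0.102],[0,0,0]],
    [-0.5,[-0.001,0,-0.102],[0,0,0]],
    [-0.5,[-0.001,0,-0.102],[0,0,0]],
    [-0.5,[-0.001,0,-0.102],[0,0,0]],
    [-0.5,[-0.001,0,-0.102],[0,0,0]],
  ],
  force=15,
)

```text
time: 8.95
eef_pos: [0.5013, -0.1813, 0.0174]
orientation: [0.0, 0.972, 0.233, 0.0]
contact_force: [0.6, 0.8, -0.0]
opening: 0.051
grasp_force: 0.0
```

carry_out(
  steps=[
    [-0.5,[0,0,0],[0,0,0]],
    [-0.5,[0,0,0],[0,0,0]],
    [-0.5,[0,0,0],[0,0,0]],
  ],
)

```text
time: 9.25
eef_pos: [0.5012, -0.1813, 0.0172]
orientation: [-0.0, 0.972, 0.233, 0.0]
contact_force: [-0.3, -0.3, 0.8]
opening: 0.041
grasp_force: 15.0
```

carry_out(
  steps=[
    [-0.5,[0,0,0.03],[0,0,0]],
    [-0.5,[0,0,0.07],[0,0,0]],
    [-0.5,[0,0,0.11],[0,0,0]],
    [-0.5,[0,0,0.15],[0,0,0]],
    [-0.5,[0,0,0.19],[0,0,0]],
    [-0.5,[0,0,0.225],[0,0,0]],
    [-0.5,[0,0,0.243],[0,0,0]],
    [-0.5,[0.01,0.035,0.243],[0,0,0]],
    [-0.5,[0.02,0.07,0.243],[0,0,0]],
    [-0.5,[0.03,0.105,0.243],[0,0,0]],
    [-0.5,[0.04,0.14,0.243],[0,0,0]],
    [-0.5,[0.047,0.167,0.243],[0,0,0]],
    [-0.5,[0.047,0.167,0.243],[0,0,0]],
    [-0.5,[0.047,0.167,0.243],[0,0,0]],
    [-0.5,[0.047,0.167,0.243],[0,0,0]],
  ],
)

```text
time: 10.75
eef_pos: [0.5477, -0.015, 0.2598]
orientation: [0.0, 0.972, 0.233, -0.0]
contact_force: [-0.9, -0.3, 0.4]
opening: 0.0404
grasp_force: 15.0
```

Run:
```python
from h import *
a=cv2.resize(vision.camera("scene")[100:220,270:350,::-1],None,fx=5,fy=5); b=cv2.resize(vision.camera("top")[110:230,200:280,::-1],None,fx=5,fy=5)
cv2.imwrite("pics/s4.png",np.hstack([a,b])) 
s=readout.get_state();print(s["eef_pos"],s["contact_force"])
```

```text
[ 0.54782752 -0.01529027  0.25999866] [-0.40764394  1.31222378 -0.76564821]
```

View pics/s4.png

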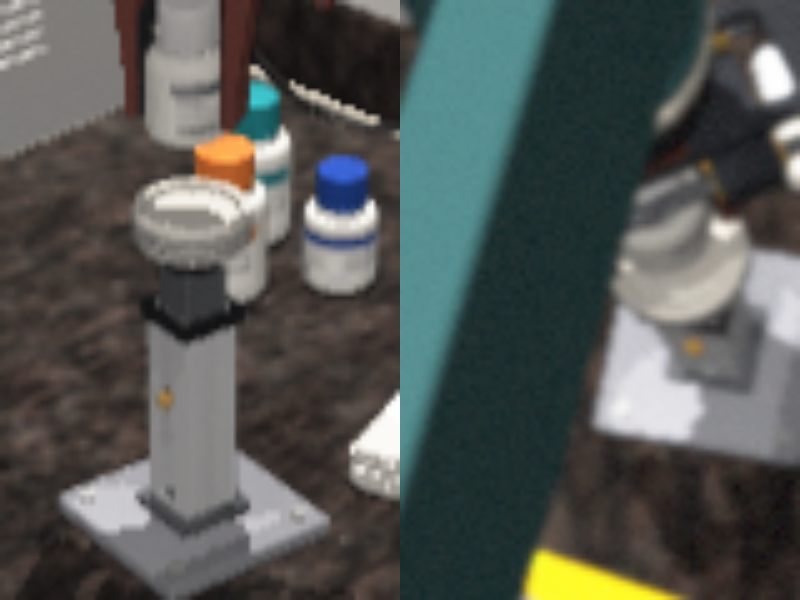

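Run:
```python
from h import *
im=vision.camera("scene")[:,:,::-1]
print("bottle",plane("scene",306.7,125.8,.2428))
for v in(142.5,143):print("rim",[plane("scene",309,v,z) for z in(.2055,.207)])
c=vision.calibration("scene");f=200/np.tan(np.radians(c["fovy"])/2);w,x,y,z=c["attitude"]
def pr(P):
    p=R.from_quat([x,y,z,w]).inv().apply(np.array(P)-c["origin"],); return ((p[:,0]/-p[:,2]*f+c["cx"]-270)*5,(p[:,1]/p[:,2]*f+c["cy"]-100)*5)
t=np.linspace(0,2*np.pi,60)
def circ(cx,cy,z,r):
    u,v=pr(np.c_[cx+r*np.cos(t),cy+r*np.sin(t),z+0*t]); return [round(k) for k in(u.min(),u.max(),v.min(),v.max())]
print("foot at TCP",circ(.5479,-.0153,.2428,.021)," rim",circ(.5493,-.0169,.2065,.031)," underside",circ(.5493,-.0169,.1855,.031))
g=im[100:220,270:350].astype(int)
print("row foot", g[24,26:52].tolist()); print("col rim",g[30:60,37].tolist()); print("row rim",g[45,24:54].tolist())
```

```text
bottle [ 0.54725125 -0.01329133  0.2428    ]
rim [array([ 0.53814321, -0.03039035,  0.2055    ]), array([ 0.5361688 , -0.03235893,  0.207     ])]
rim [array([ 0.53627289, -0.03225133,  0.2055    ]), array([ 0.534303  , -0.03421543,  0.207     ])]
foot at TCP [145, 229, 111, 149]  rim [131, 252, 166, 224]  underside [131, 252, 202, 260]
row foot [[60, 65, 76], [61, 67, 74], [65, 69, 77], [107, 112, 117], [135, 139, 144], [148, 155, 158], [153, 160, 163], [157, 164, 168], [166, 173, 177], [162, 168, 172], [155, 160, 165], [153, 158, 163], [155, 158, 163], [149, 154, 158], [143, 148, 152], [134, 138, 142], [124, 129, 132], [122, 127, 129], [37, 39, 56], [41, 45, 79], [40, 45, 79], [45, 48, 58], [91, 86, 31], [103, 100, 27], [102, 99, 27], [105, 101, 28]]
col rim [[53, 57, 65], [55, 58, 67], [52, 54, 62], [43, 45, 50], [45, 49, 50], [123, 130, 138], [170, 180, 188], [163, 171, 178], [211, 221, 225], [234, 241, 244], [234, 241, 244], [190, 200, 207], [128, 136, 139], [127, 135, 138], [127, 134, 139], [134, 141, 146], [159, 168, 174], [157, 166, 172], [123, 129, 131], [119, 122, 126], [129, 134, 138], [117, 122, 125], [105, 110, 113], [70, 75, 77], [31, 33, 33], [54, 53, 53], [64, 62, 60], [62, 61, 60], [62, 61, 62], [61, 60, 60]]
row rim [[40, 42, 48], [41, 44, 50], [66, 67, 70], [103, 108, 111], [125, 131, 134], [150, 159, 163], [156, 165, 169], [160, 168, 173], [159, 168, 174], [170, 179, 185], [152, 161, 166], [145, 154, 159], [147, 155, 160], [134, 141, 146], [131, 139, 143], [134, 141, 147], [135, 143, 147], [137, 145, 149], [157, 166, 171], [157, 165, 170], [158, 167, 172], [165, 174, 181], [131, 138, 142], [131, 137, 142], [116, 122, 126], [95, 100, 103], [85, 102, 123], [107, 127, 146], [132, 138, 141], [135, 145, 155]]
```

The scene half shows the bottle foot at about (184,130), above the dish at (192,205), in line with the projected positions. The button still shows at (165,398). I'll lower the bottle.

carry_out(
  steps=[
    [-0.5,[0.0005,0.001,-0.015],[0,0,0]],
    [-0.5,[0.0005,0.001,-0.03],[0,0,0]],
    [-0.5,[0.0005,0.001,-0.036],[0,0,0]],
    [-0.5,[0.0005,0.001,-0.036],[0,0,0]],
    [-0.5,[0.0005,0.001,-0.036],[0,0,0]],
  ],
)

```text
time: 11.4
eef_pos: [0.5489, -0.0136, 0.2245]
orientation: [0.0, 0.972, 0.233, 0.0]
contact_force: [0.2, 0.0, -0.2]
opening: 0.0408
grasp_force: 15.0
```

Run:
```python
from h import *
a=cv2.resize(vision.camera("scene")[100:220,270:350,::-1],None,fx=5,fy=5); b=cv2.resize(vision.camera("top")[110:230,200:280,::-1],None,fx=5,fy=5)
cv2.imwrite("pics/s5.png",np.hstack([a,b])) 
s=readout.get_state();print(s["eef_pos"],s["contact_force"])
```

```text
[ 0.54918761 -0.01344208  0.22487622] [ 0.45391391  0.55240461 -0.65070315]
```

View pics/s5.png

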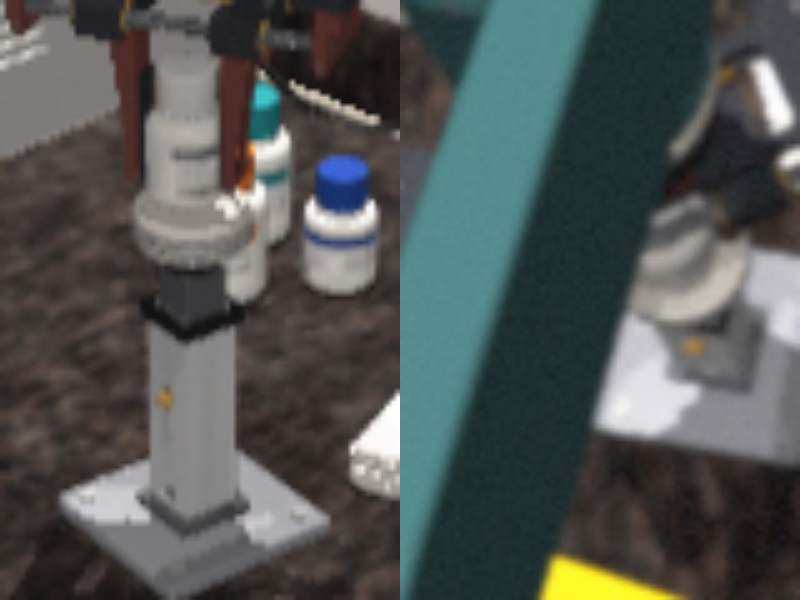

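The bottle's foot is just over the dish: its centre is at about 188 against 192 for the rim, so it is nearly centred. I'll lower it in small steps and watch the force.

carry_out(
  steps=[
    [-0.5,[0.0003,-0.001,-0.003],[0,0,0]],
    [-0.5,[0.0003,-0.001,-0.005],[0,0,0]],
    [-0.5,[0.0003,-0.001,-0.005],[0,0,0]],
    [-0.5,[0.0003,-0.001,-0.005],[0,0,0]],
  ],
)

```text
time: 11.9
eef_pos: [0.5489, -0.0141, 0.2191]
orientation: [-0.0, 0.972, 0.233, -0.0]
contact_force: [0.1, 0.2, -0.3]
opening: 0.0408
grasp_force: 15.0
```

carry_out(
  steps=[
    [-0.5,[0,0,-0.001],[0,0,0]],
    [-0.5,[0,0,-0.002],[0,0,0]],
    [-0.5,[0,0,-0.002],[0,0,0]],
    [-0.5,[0,0,-0.002],[0,0,0]],
  ],
)

```text
time: 12.3
eef_pos: [0.5489, -0.0142, 0.2171]
orientation: [-0.0, 0.972, 0.233, -0.0]
contact_force: [0.5, 0.8, -0.4]
opening: 0.0409
grasp_force: 15.0
```

carry_out(
  steps=[
    [-0.5,[0,0,-0.001],[0,0,0]],
    [-0.5,[0,0,-0.002],[0,0,0]],
    [-0.5,[0,0,-0.002],[0,0,0]],
    [-0.5,[0,0,-0.002],[0,0,0]],
  ],
)

```text
time: 12.7
eef_pos: [0.5489, -0.0142, 0.2151]
orientation: [-0.0, 0.972, 0.233, -0.0]
contact_force: [-0.7, 0.7, -1.0]
opening: 0.0407
grasp_force: 15.0
```

carry_out(
  steps=[
    [-0.5,[0,0,-0.001],[0,0,0]],
    [-0.5,[0,0,-0.0015],[0,0,0]],
    [-0.5,[0,0,-0.0015],[0,0,0]],
    [-0.5,[0,0,-0.0015],[0,0,0]],
  ],
)

```text
time: 13.1
eef_pos: [0.5489, -0.0142, 0.2136]
orientation: [-0.0, 0.972, 0.233, -0.0]
contact_force: [-0.5, -0.0, -0.6]
opening: 0.0408
grasp_force: 15.0
```

carry_out(
  steps=[
    [-0.5,[0,0,-0.001],[0,0,0]],
    [-0.5,[0,0,-0.0015],[0,0,0]],
    [-0.5,[0,0,-0.0015],[0,0,0]],
    [-0.5,[0,0,-0.0015],[0,0,0]],
  ],
)

```text
time: 13.5
eef_pos: [0.5489, -0.0142, 0.2121]
orientation: [-0.0, 0.972, 0.233, -0.0]
contact_force: [-1.0, 0.0, -1.2]
opening: 0.0406
grasp_force: 15.0
```

carry_out(
  steps=[
    [-0.5,[0,0,-0.001],[0,0,0]],
    [-0.5,[0,0,-0.0015],[0,0,0]],
    [-0.5,[0,0,-0.0015],[0,0,0]],
    [-0.5,[0,0,-0.0015],[0,0,0]],
  ],
)

```text
time: 13.9
eef_pos: [0.5491, -0.0142, 0.2108]
orientation: [0.0, 0.972, 0.233, 0.0]
contact_force: [0.2, 0.5, 0.8]
opening: 0.0406
grasp_force: 15.0
```

carry_out(
  steps=[
    [-0.5,[0,0,-0.0005],[0,0,0]],
    [-0.5,[0,0,-0.001],[0,0,0]],
    [-0.5,[0,0,-0.001],[0,0,0]],
    [-0.5,[0,0,-0.001],[0,0,0]],
  ],
)

```text
time: 14.3
eef_pos: [0.5491, -0.0142, 0.2099]
orientation: [0.0, 0.972, 0.233, 0.0]
contact_force: [-0.3, 0.9, 4.0]
opening: 0.0407
grasp_force: 15.0
```

Run:
```python
from h import *
a=cv2.resize(vision.camera("scene")[100:200,270:350,::-1],None,fx=5,fy=5); b=cv2.resize(vision.camera("top")[110:210,200:280,::-1],None,fx=5,fy=5)
cv2.imwrite("pics/s6.png",np.hstack([a,b])) 
s=readout.get_state();print(s["eef_pos"],s["contact_force"])
```

```text
[ 0.54910871 -0.01420861  0.20986165] [-0.34942648 -0.30204031  4.21294836]
```

View pics/s6.png

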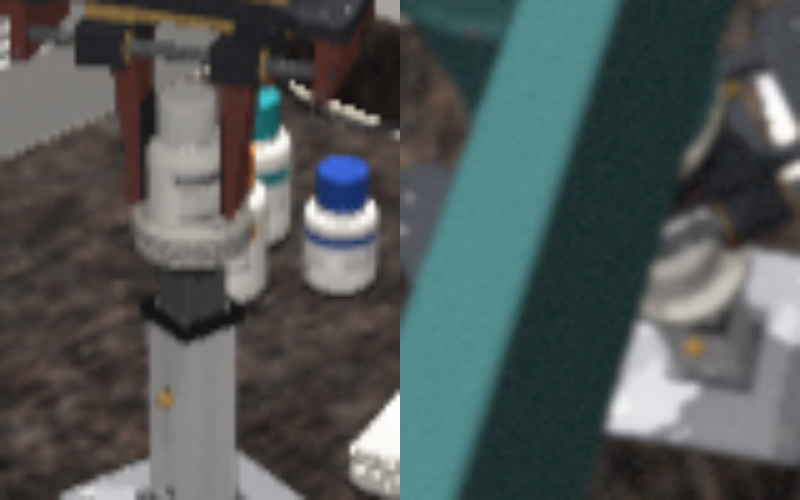

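The bottle's foot is inside the rim, at about (190,225), and it stands upright. I'll release it and rise.

carry_out(
  steps=[
    [-0.5,[0,0,0.0005],[0,0,0]],
    [0.1,[0,0,0.0005],[0,0,0]],
    [0.3,[0,0,0.0005],[0,0,0]],
    [0.6,[0,0,0.0005],[0,0,0]],
    [0.8,[0,0,0.0005],[0,0,0]],
    [0.8,[0,0,0.0005],[0,0,0]],
    [0.8,[0,0,0.0005],[0,0,0]],
    [0.8,[0,0,0.01],[0,0,0]],
    [0.8,[0,0,0.03],[0,0,0]],
    [0.8,[0,0,0.06],[0,0,0]],
    [0.8,[0,0,0.1],[0,0,0]],
    [0.8,[0,0,0.13],[0,0,0]],
    [0.8,[0,0,0.13],[0,0,0]],
    [0.8,[0,0,0.13],[0,0,0]],
    [0.8,[0,0,0.13],[0,0,0]],
  ],
)

```text
time: 15.9
eef_pos: [0.5481, -0.0141, 0.3385]
orientation: [-0.0, 0.972, 0.233, -0.001]
contact_force: [0.0, 0.1, -0.6]
opening: 0.0789
grasp_force: 0.0
```

Run:
```python
from h import *
a=cv2.resize(vision.camera("scene")[80:280,270:430,::-1],None,fx=2.5,fy=2.5); b=cv2.resize(vision.camera("top")[110:235,200:300,::-1],None,fx=4,fy=4)
cv2.imwrite("pics/s7.png",np.hstack([a,b])) 
s=readout.get_state();print(s["eef_pos"],s["contact_force"])
```

```text
[ 0.54801065 -0.01405997  0.33813626] [-0.23969282  0.5267784  -0.13719528]
```

View pics/s7.png

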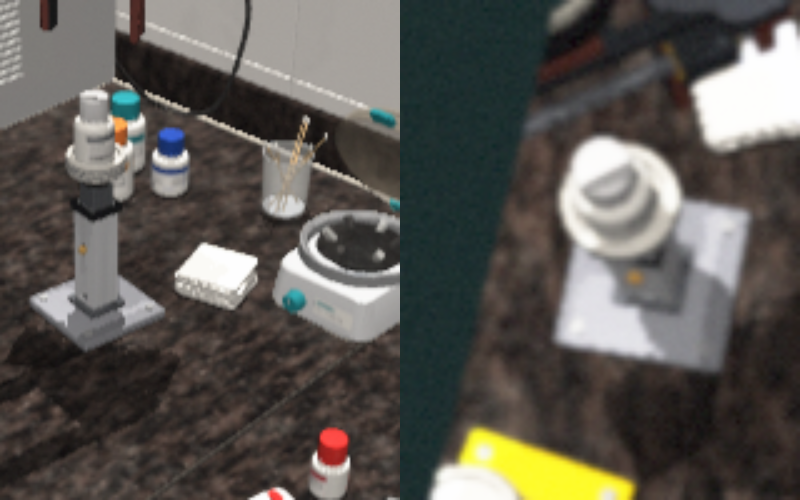

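The bottle stands upright in the dish at about (95,130), the button is out at (82,248), the red-capped bottle is untouched at (332,463), and the gripper is clear.

```bash
python3 -c "
from bench import workorder; print(workorder.close_job())"
```

```text
the job is handed in; nothing more can be done
None
```

The head is locked up with its button out in the upper hole (last pull read about 12 N), the silver-capped bottle stands upright in its dish, the red-capped bottle was left alone, and the job was handed in at about 16 s; no verdict was returned.

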